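# Clear the inspection nest and hold a block in its corner

### The arm

A 7-joint arm with a two-finger parallel gripper is mounted at the origin on the work surface. World frame = base frame: x ahead of the robot, y to its left, z up, the work surface at z = 0. Lengths are in mm, angles in rad, forces in N, time in s.
With the tool pointing down it reaches from about 350 to 900 mm from the base axis. Payload 7.2 kg.
Tool frame: the origin (TCP) lies at the very end of the fingers, on their centre line; the grasp point (between the pads) lies 19 mm behind it; x points along the fingers, y is the direction in which the jaws open and shut, and the axes are right-handed (so a half turn about x gives the same grasp; the last joint's range is limited). The gripper opens to 88 mm and grips with 3 to 60 N. Pads are 20 mm wide; open, the fingers measure 115 mm over their backs; the gripper's body (75 mm by 178 mm) begins 61 mm behind the grasp point.
Start: joints at [-1.277, 0.411, -0.013, 1.596, 0.006, 1.134, -0.082], TCP at [221.234, 584.539, 185.853] pointing down, gripper open.
Joint ranges: [-2.95, 2.95], [-0.29, 1.99], [-1.47, 1.44], [0.14, 2.54], [-1.03, 4.17], [0.13, 1.85], [-2.86, 2.86]. Speed limits (rad/s): [2.39, 2.39, 3.01, 3.01, 3.14, 3.14, 3.14].

### API

Orientations are given as a rotation vector (axis times angle).
In Python, from workcell import robot gives the robot as it stands.
- The arm moves only by the shell command python3 -m inch 'ROWS' [OPENING] [FORCE]. ROWS is JSON, one flat list of numbers, 4 for each row, row after row: the shift along the tool's x, y, z in mm, then the turn about the tool's x in rad. In form: [x, y, z, twist, x, y, z, twist, ...]. A call has exactly 10 rows; each row shifts and turns the commanded pose from where the row before left it, along the tool's axes as they then stand; what a row does not reach is not made up. A row lasts 1/10 s, in which the tool goes at most 50 mm and 8.59 degrees, less where a joint would pass 70% of its speed; a pose out of reach is approached as far as the arm can. A call with a gripper value outside its range is refused whole. OPENING is the opening, from 0 (shut) to 1 (fully open), set as the call begins (- or left out, the last holds). The fingers move at their own pace and stop on an object; FORCE is the grip in N (left out, the last holds). Time passes only in rows, so rows that do not move let the fingers close, or fill a call up. It gives the time, the measured TCP pose, the force and the opening at its end, in the units of the state.
- robot.observe(): the state, without advancing time (a new reading comes with each control period).
- robot.capture(name): name is "scene" or "top"; returns a dict with "pixels" (420x560x3 uint8, red, green, blue), "z_map" (420x560 float32, mm along the optical axis (not along the pixel's ray), 0 where there is no reading), "fx", "fy", "cx", "cy" (pixels), "origin" and "attitude" of the camera in the world. Camera axes: x right, y down, z forward; pixel columns grow to the right and rows downward; lengths in mm; the calibration is good to about 2 mm. A picture is of the moment at which its call begins.
- robot.finish_job(): hands the job in, once; it reports no verdict.
The state is a dict: "time_s": time; "joint_pos": joint angles; "qvel": joint speeds; "tau": joint torques, N m; "tool_pos": TCP position; "ee_rot": TCP orientation; "contact_force": force on the tool from outside, world axes, zero at the start; "moment": the same for the moment, N m; "opening": finger opening in mm.
Only numpy, scipy, OpenCV 4.12 (cv2) and the standard library are available. Lean on these libraries where they do the work, as an engineer would, in place of code of your own. Each camera call takes 0.05 s, during which the arm holds its last target. There are 200 camera calls.

### The job

At this cleanroom packing bench, first take the stray black plug off the inspection nest and drop it into the smaller of the two grey bins. Then bring the white block to the nest and press it into the corner, flat on the plate, with a long side flush against the long fence and an end flush against the short fence, and finish while still holding it firmly pressed against both fences at once, without letting go. Leave the bottle, the tape roll and the screwdriver where they are.

Things in the scene. Friction and masses are not known exactly. Their poses are not given: they have to be found in the camera images.
- nest: Bolted-down nest: dark steel plate 170 x 140 x 12 mm (its x, y, z) with two rigid bright fences, 15 mm thick, 20 mm above the plate. Origin: centre of the plate's underside, on the table; z up. Corner towards its +x +y: long fence's inner face at y = 55, short fence's at x = 70 mm. Seated block: origin at nest x 35, y 32, z 12 mm, block x along nest x (either way round).
- fence_long: The long fence, 115 mm along nest x, 15 mm thick, 20 mm high, fixed to the nest's +y edge. Origin: centre of its underside, on the plate's top, at nest x = 2.5, y = 62.5 mm; axes as the nest's.
- fence_short: The short fence, 75 mm along nest y, 15 mm thick, 20 mm high, fixed to the nest's +x edge. Origin: centre of its underside, on the plate's top, at nest x = 77.5, y = 7.5 mm; axes as the nest's. A gap of about 10 mm is left between the two fences at the corner.
- nest_corner (a point): The point on the plate's top where the planes of the two fences' inner faces meet (nest x = 70, y = 55, z = 12 mm).
- block: White machined plastic block, loose, slides easily on the nest (friction about 0.2), 70 x 46 x 28 mm (its x, y, z), about 0.16 kg, lying on the table at the robot's left. Centred on its top is a grip rib 40 mm long (x), 14 mm wide (y), from z = 28 to 52 mm, clear above the fences when seated. Origin: centre of the underside. The same after a half turn about z.
- plug: Black plastic plug, loose, about 30 g: a round flange 36 mm across and 8 mm thick with a round stem 18 mm across standing on it, 34 mm high in all. It stands stem up on the nest's plate, in the way of the block. Origin: centre of the flange's underside; z along the stem.
- bin_small: The smaller of the two open grey plastic bins, fixed to the table on the robot's right: 110 x 110 mm outside, 60 mm high, walls and floor 4 mm. Empty. Origin: centre of the underside. It may be the nearer or the farther of the two.
- bin_large: The larger open grey bin, fixed, 140 x 150 mm outside (x, y), 60 mm high, with white leaflets in it. Not used. Origin: centre of the underside.
- wipe_bottle: White bottle with grey cap, 64 mm across, 190 mm high, standing on the table at the left, nearer the robot than the block; leave it. Origin: centre of the underside.
- tape_roll: Pale tape roll lying flat on the table near the robot, 68 mm outside, 44 mm inside, 24 mm high; leave it. Origin: centre of the underside.
- driver: Screwdriver with black handle, 170 mm long, lying roughly along y on the table beyond the nest; leave it. Origin: on the table below the tool; x along the shaft.
Mind the look-alikes: they are no part of the job. Several things have the shape of the nest; the one meant has the colours described above.

How it is judged (in metres and radians):
On the way:
1. the plug lies in the small bin, let go (x of plug in the frame of bin_small between -0.052 and 0.052 m and y of plug in the frame of bin_small between -0.052 and 0.052 m and z of plug in the frame of bin_small below 0.05 m and contact force between plug and the fingers below 0.1 N), for 0.2 s.
At the end, for the whole second after the job is handed in: For the last second the gripper presses the block on both fences (over 2 N on each and on the block), at rest, within 3 mm of its seat in the corner, flat on the plate and along the long fence within 0.05 rad; the plug is in the small bin (x of plug in the frame of bin_small between -0.052 and 0.052 m and y of plug in the frame of bin_small between -0.052 and 0.052 m and z of plug in the frame of bin_small below 0.05 m and contact force between block and fence_long above 2 N and contact force between block and fence_short above 2 N and contact force between block and the fingers above 2 N and x of block in the frame of nest between 0.032 and 0.038 m and y of block in the frame of nest between 0.029 and 0.035 m and z of block in the frame of nest between 0.009 and 0.015 m and angle between the x axis of block and the x axis of nest, either way round below 0.05 rad and angle between block's own z axis and vertical below 0.05 rad and linear speed of block below 0.01 m/s); the arm keeps its last pose, push and grip.
It fails at once if the bottle, the tape roll or the screwdriver is moved by more than 30 mm (distance of any of wipe_bottle, tape_roll, driver from where it was at the start of the episode above 0.03 m).
It also fails if it takes over 64 s, if anything falls off the work surface, if the arm or the gripper's body presses on something with over 40 N, if the wrist force passes 120 N, or if a joint passes its speed limit or range.

## Working session

There is one attempt and no reset: what is moved stays moved. The work goes in short steps, Python scripts to look and compute and a shell command to move; the robot and the scene stay as the last step left them, time stands still between calls to the robot, and variables do not carry over. Pictures are saved under pics/ and viewed, about 8 in all and at most 12, crops included, and the job is handed in when it is done.

```bash
mkdir -p pics; ls
python3 - <<'E'
from workcell import robot
import cv2,pickle
s=robot.observe();print({k:s[k] for k in('time_s','tool_pos','ee_rot','opening','contact_force')})
for n in('top','scene'):
    c=robot.capture(n);pickle.dump(c,open(f'{n}0.pkl','wb'));cv2.imwrite(f'pics/{n}0.png',c['pixels'][...,::-1]);print(n,c['fx'],c['cx'],c['cy'],c['origin'],c['attitude'])
E
```

```text
pics
{'time_s': 0.0, 'tool_pos': array([221.06180061, 583.98110091, 185.02831953]), 'ee_rot': array([ 0.28255702,  1.55225917, -0.2850904 ]), 'opening': 88.16320103785806, 'contact_force': array([0.12940328, 0.05653838, 0.61037044])}
top 460.15153214382616 278.36949519978265 209.3386831635044 [ 299.85315627   48.56196511 1387.27792638] [-2.16890295  2.10932064 -0.12740007]
scene 507.5572218828019 272.65487710891756 211.0277135403295 [1399.11374528  -23.62827176  926.25351759] [-1.79057091 -1.65176807  0.72134371]
```

View pics/top0.png

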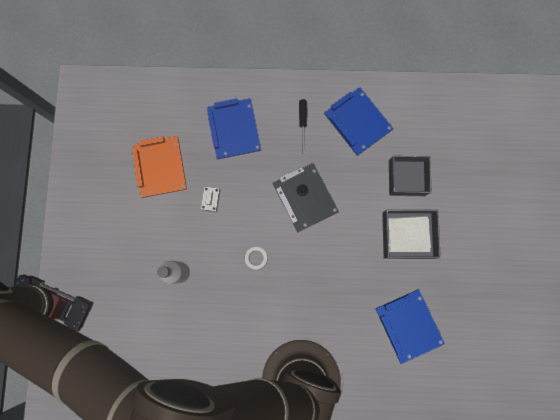

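View pics/scene0.png

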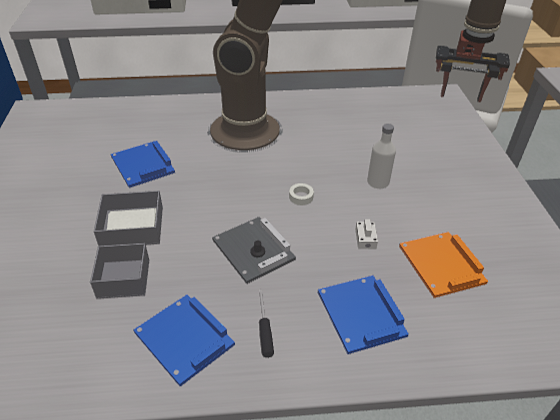

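The top view shows the nest at about (306,197) with the plug at (302,190), the block at (210,199), the small bin at (410,175) as the farther one, the driver at (303,125), the tape at (256,258) and the bottle at (170,272). The scene view agrees.

```bash
cat > h.py <<'E'
import numpy as np,cv2,pickle
from scipy.spatial.transform import Rotation as R
def cloud(c):
    z=c['z_map'];v,u=np.mgrid[:z.shape[0],:z.shape[1]]
    p=np.dstack([(u-c['cx'])/c['fx']*z,(v-c['cy'])/c['fy']*z,z])
    return p@R.from_rotvec(c['attitude']).as_matrix().T+c['origin']
def ray(c,uv,h):
    uv=np.atleast_2d(uv).astype(float)
    d=np.column_stack([(uv[:,0]-c['cx'])/c['fx'],(uv[:,1]-c['cy'])/c['fy'],np.ones(len(uv))])@R.from_rotvec(c['attitude']).as_matrix().T
    return c['origin']+d*((h-c['origin'][2])/d[:,2])[:,None]
def roi(c,x0,x1,y0,y1):
    P=cloud(c);return P,(P[...,0]>x0)&(P[...,0]<x1)&(P[...,1]>y0)&(P[...,1]<y1)&(c['z_map']>0)
def rect(m,c,h):
    "min-area rectangle of mask's largest contour, cast on plane h: centre, corners, side lengths, angle of first side"
    m=m.astype(np.uint8);ct=max(cv2.findContours(m,cv2.RETR_EXTERNAL,cv2.CHAIN_APPROX_NONE)[0],key=cv2.contourArea)
    p=ray(c,ct[:,0],h)[:,:2].astype(np.float32);r=cv2.minAreaRect(p);return r,len(ct)
E
python3 - <<'E'
from h import *
for n in('top','scene'):
    c=pickle.load(open(n+'0.pkl','rb'));P=cloud(c);px=c['pixels'].astype(int);hsv=cv2.cvtColor(c['pixels'],cv2.COLOR_RGB2HSV)
    if n=='top':
        T={'tape':(256,258),'block':(210,199),'bottle':(170,272),'nest':(306,197),'plug':(302,190),'bin':(410,175),'driver':(303,110),'table':(100,100)}
    else: T={'plug':(258,244),'block':(367,230),'bin':(121,272),'nest':(245,255),'table':(60,350)}
    for k,(u,v) in T.items(): print(n,k,P[v,u].round(),px[v,u])
    top=P
c=pickle.load(open('top0.pkl','rb'));I=c['pixels']
a=cv2.resize(I[155:240,190:350],None,fx=5,fy=5,interpolation=cv2.INTER_CUBIC);cv2.imwrite('pics/crop1.png',a[...,::-1])
c=pickle.load(open('scene0.pkl','rb'));I=c['pixels']
a=cv2.resize(I[200:290,205:405],None,fx=4,fy=4,interpolation=cv2.INTER_CUBIC);cv2.imwrite('pics/crop2.png',a[...,::-1])
E
```

```text
top tape [345. 143.   3.] [136 133 135]
top block [513. 282.  50.] [186 183 182]
top bottle [297. 358. 164.] [84 83 82]
top nest [533.  -3.  10.] [74 75 78]
top plug [548.  11.  42.] [42 41 43]
top bin [ 611. -319.    3.] [ 96  96 100]
top driver [800.  13.  29.] [43 42 45]
top table [831. 658.  -2.] [137 134 136]
scene plug [561.  12.  46.] [57 56 57]
scene block [540. 280.  52.] [176 174 169]
scene bin [ 587. -315.    5.] [120 118 122]
scene nest [561. -20.  11.] [91 93 95]
scene table [ 785. -414.   -2.] [160 156 157]
```

View pics/crop1.png

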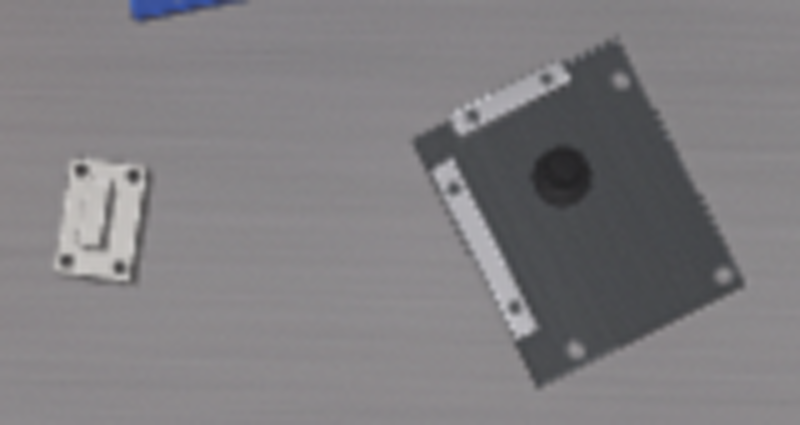

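The crop shows the nest plate corners at (413,140), (617,40), (743,286) and (539,387), with the long fence on the left and the short fence at the top. The plug is at (562,175), and the block outline is about (52-150,157-283).

Run:
```python
from h import *
c=pickle.load(open('top0.pkl','rb'))
f=lambda a:np.array(a)/5+[190,155]-0.4
K=ray(c,f([(413,140),(617,40),(743,286),(539,387)]),12)[:,:2]
print('nest corners',K.round(1),'sides',np.linalg.norm(np.diff(K[[0,1,2,3,0]],axis=0),axis=1).round(1))
ctr=K.mean(0);xd=K[0]-K[3]+K[1]-K[2];yaw=np.arctan2(xd[1],xd[0]);print('nest ctr',ctr,'yaw',yaw)
g=cv2.cvtColor(c['pixels'],cv2.COLOR_RGB2GRAY).astype(int)
# dark plate mask
P,m=roi(c,420,660,-130,130)
r,_=rect(cv2.morphologyEx((m&((g<100)|(g>165))).astype(np.uint8),cv2.MORPH_CLOSE,np.ones((5,5))),c,12);print('nest rect',r)
P,m=roi(c,450,600,230,330)
mm=m&(g>150);r,_=rect(cv2.morphologyEx(mm.astype(np.uint8),cv2.MORPH_CLOSE,np.ones((3,3))),c,28);print('block rect',r, 'maxz',np.sort(P[...,2][mm])[-8:].round())
mt=m&(P[...,2]>42);print('rib',P[mt].mean(0).round(1),mt.sum(),cv2.minAreaRect(P[mt][:,:2].astype(np.float32)))
print('block top',P[m&(P[...,2]>20)&(P[...,2]<36)].mean(0))
P,m=roi(c,480,620,-60,60)
mp=m&(g<57);
v,u=np.nonzero(mp);print('plug px',u.mean(),v.mean(),mp.sum(),u.min(),u.max(),v.min(),v.max())
print('flange',ray(c,(u.mean(),v.mean()),20)); ms=m&(P[...,2]>38);print('stemtop',P[ms].mean(0),ms.sum())
P,m=roi(c,500,720,-420,-240);mb=m&(P[...,2]>35);print('bin rim',cv2.minAreaRect(P[mb][:,:2].astype(np.float32)))
s=pickle.load(open('scene0.pkl','rb'));gs=cv2.cvtColor(s['pixels'],cv2.COLOR_RGB2GRAY).astype(int)
P,m=roi(s,450,620,230,330);mt=m&(P[...,2]>42);print('S rib',P[mt].mean(0),mt.sum());
P,m=roi(s,480,620,-60,60);ms=m&(P[...,2]>40);print('S stem',P[ms].mean(0),ms.sum())
P,m=roi(s,500,720,-420,-240);mb=m&(P[...,2]>45);print('S bin rim',cv2.minAreaRect(P[mb][:,:2].astype(np.float32)))
s0=[221.06,583.98,185.03];q=R.from_rotvec([0.28255702,1.55225917,-0.2850904]).as_matrix();print(q.round(3))
```

```text
nest corners [[ 574.5  101.2]
 [ 639.9  -21.6]
 [ 490.2 -100.2]
 [ 425.8   21. ]] sides [139.2 169.1 137.2 168.9]
nest ctr [5.32615811e+02 1.15261173e-01] yaw 0.4887205707180381
nest rect ((534.4804077148438, -0.0263671875), (173.26808166503906, 141.0038604736328), 27.87728500366211)
block rect ((518.6498413085938, 287.305419921875), (45.27075958251953, 69.21605682373047), 84.36963653564453) maxz [55. 55. 55. 56. 56. 57. 57. 57.]
rib [517.5 286.2  51. ] 70 ((517.4868774414062, 286.9248352050781), (14.048775672912598, 39.14607620239258), 85.32710266113281)
block top [516.62725636 285.51444869  27.38410222]
plug px 301.9158878504673 189.62616822429908 107 296 307 184 195
flange [[553.63798032  10.59850758  20.        ]]
stemtop [557.48776195  11.06241785  45.09636996] 33
bin rim ((601.6193237304688, -308.2835388183594), (111.8621597290039, 111.96641540527344), 89.95597839355469)
S rib [523.98165005 285.82334886  49.27633645] 81
S stem [556.71328344   9.59650433  43.6033375 ] 39
S bin rim ((580.976318359375, -310.53912353515625), (162.00460815429688, 140.67306518554688), 0.15934675931930542)
[[-0.     0.354  0.935]
 [-0.002  0.935 -0.354]
 [-1.    -0.002  0.   ]]
```

View pics/crop2.png

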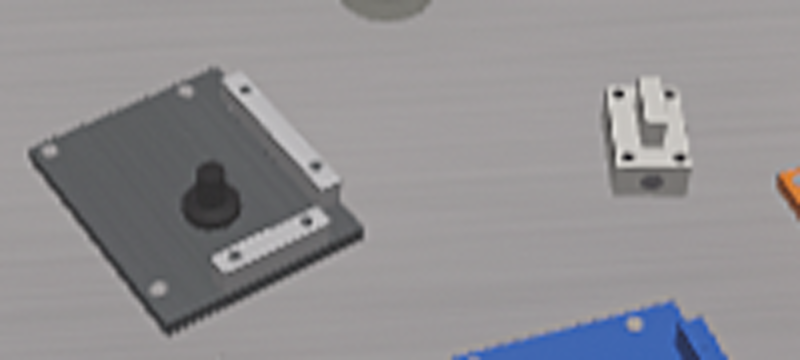

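The scene view agrees with the top view: rib about (520,286), stem about (556,10). My estimates are:

| Item | Position (mm) | Yaw |
|---|---|---|
| nest | (533,0) | 28° |
| block | (518,286.5) | about -5° |
| plug | (556,10.5) | – |
| small bin | (602,-308) | – |

I'll rise first, then travel to the plug.

```bash
python3 -m inch '[-40,0,0,0,-35,0,0,0,0,-30,37,0,0,-30,37,0,0,-30,37,0,0,-30,37,0,0,-30,37,0,0,-30,37,0,0,-30,37,0,0,-30,37,0]' 0.5 20
```

```text
time_s: 1.1
tool_pos: [413.6, 253.4, 260.8]
ee_rot: [0.284, 1.552, -0.284]
contact_force: [0.6, 0.9, -0.2]
opening: 43.7
```

```bash
python3 -m inch '[0,-29.5,36.5,0,0,-29.5,36.5,0,0,-29.5,36.5,0,0,-29.5,36.5,0,0,-29.5,36.5,0,0,-29.5,36.5,0,50,0,0,0,50,0,0,0,50,0,0,0,10,0,0,0]'
python3 - <<'E'
from h import *
from workcell import robot
s=robot.capture('scene');pickle.dump(s,open('s1.pkl','wb'));print(robot.observe()['tool_pos'])
cv2.imwrite('pics/s1.png',cv2.resize(s['pixels'][150:300,150:370],None,fx=3,fy=3)[...,::-1])
E
```

```text
time_s: 2.1
tool_pos: [551.2, 12.0, 95.8]
ee_rot: [0.282, 1.561, -0.287]
contact_force: [-0.6, 0.1, -0.3]
opening: 44.1
[552.33621209  12.07066015  97.10220514]
```

View pics/s1.png

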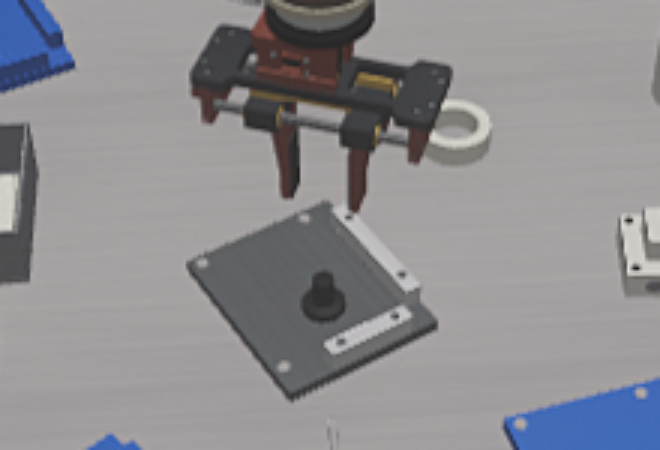

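The gripper hangs above the plug: tips around (290,195) and (355,207), plug at (323,295) in the crop, so the jaws straddle it. Next I descend and close.

```bash
python3 -m inch '[20,0,2,0,20,0,2,0,20,0,0,0,13,0,0,0,0,0,0,0,0,0,0,0,0,0,0,0,0,0,0,0,0,0,0,0,0,0,0,0]' && python3 -m inch '[0,0,0,0,0,0,0,0,0,0,0,0,0,0,0,0,0,0,0,0,0,0,0,0,0,0,0,0,0,0,0,0,0,0,0,0,0,0,0,0]' 0 20
```

```text
time_s: 3.15
tool_pos: [559.2, 10.9, 28.2]
ee_rot: [0.284, 1.552, -0.284]
contact_force: [-1.0, -0.2, -0.3]
opening: 44.1
time_s: 4.15
tool_pos: [559.0, 10.8, 27.8]
ee_rot: [0.284, 1.552, -0.284]
contact_force: [0.0, 0.3, 1.0]
opening: 0.4
```

The jaws closed fully with nothing between them, so I'll look.

Run:
```python
from h import *
from workcell import robot
s=robot.capture('scene');pickle.dump(s,open('s2.pkl','wb'));t=robot.capture('top');pickle.dump(t,open('t2.pkl','wb'))
a=cv2.resize(s['pixels'][190:290,200:310],None,fx=4,fy=4);b=cv2.resize(t['pixels'][150:250,260:350],None,fx=4,fy=4)
cv2.imwrite('pics/s2.png',np.hstack([a,b])[...,::-1])
```

```text
(no output)
```

View pics/s2.png

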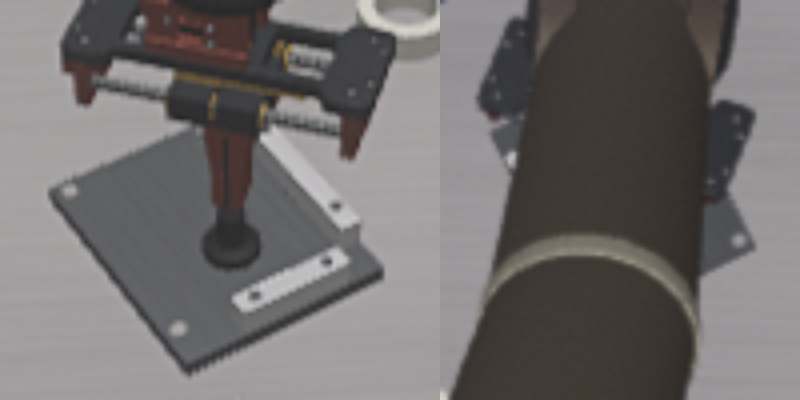

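The plug still stands untouched, with flange centre at crop (230,245) and the tips seen at (230,205). I'll compare the projections to see which way the tool is off.

Run:
```python
from h import *
s=pickle.load(open('s2.pkl','rb'));o=pickle.load(open('scene0.pkl','rb'))
def proj(c,p):
    q=(np.array(p)-c['origin'])@R.from_rotvec(c['attitude']).as_matrix();return q[0]/q[2]*c['fx']+c['cx'],q[1]/q[2]*c['fy']+c['cy']
for p in([559,11,28],[556,11,46],[556,11,20],[533,0,12]):u,v=proj(s,p);print(p,(u-200)*4,(v-190)*4)
P0=cloud(o);P2=cloud(s)
for n,u,v in(('flange',257,252),('stem',257,246),('stemtop',257,242),('stemtop0',257,239),('tip',257,236),('tip',258,232),('finger',257,225)):print(n,P0[v,u].round(),P2[v,u].round())
# plate hole check: corner px of nest in scene crop2 -> z=12
print(ray(o,np.array([(213,68),(30,152),(168,332),(363,232)])/4+[205,200],12).round(1))
print(ray(s,np.array([[230,247]])/4+[200,190],16))
```

```text
[559, 11, 28] 230.61322607011994 234.91733345346734
[556, 11, 46] 229.78555567121703 210.6841136760297
[556, 11, 20] 230.54856818566577 240.32972559553343
[533, 0, 12] 210.78995508082312 222.98259378172247
flange [561.   9.  18.] [562.   9.  20.]
stem [565.   9.  44.] [568.   9.  48.]
stemtop [552.  10.  44.] [552.  10.  45.]
stemtop0 [506.  12.   7.] [570.  10.  74.]
tip [501.  13.  12.] [569.  10.  82.]
tip [482.  16.   8.] [573.  12.  99.]
finger [459.  15.  10.] [573.  10. 122.]
[[430.6  20.   12. ]
 [498.3 -99.2  12. ]
 [649.7 -19.3  12. ]
 [581.9 101.5  12. ]]
[[557.77137353  10.4889421   16.        ]]
```

Run:
```python
from h import *
P2=cloud(pickle.load(open('s2.pkl','rb')));P1=cloud(pickle.load(open('s1.pkl','rb')))
px=pickle.load(open('s2.pkl','rb'))['pixels']
for v in range(232,250):print(v,P2[v,255].round(),P2[v,257].round(),P2[v,259].round(),px[v,257])
for u,v0 in((246,206),(268,210)):
  for v in range(v0,v0+12,1):print(u,v,P1[v,u].round())
```

```text
232 [570.   5.  97.] [571.  10.  97.] [574.  14. 100.] [74 54 52]
233 [567.   5.  90.] [572.  10.  95.] [571.  15.  94.] [73 53 50]
234 [569.   5.  89.] [568.  10.  87.] [573.  14.  93.] [68 53 50]
235 [569.   5.  86.] [568.  10.  84.] [570.  14.  86.] [65 53 52]
236 [568.   5.  82.] [569.  10.  82.] [575.  14.  88.] [64 52 50]
237 [569.   5.  79.] [571.  10.  80.] [573.  14.  83.] [63 51 50]
238 [569.   5.  76.] [569.  10.  76.] [572.  14.  78.] [63 52 50]
239 [568.   5.  71.] [570.  10.  74.] [574.  14.  77.] [64 53 51]
240 [571.   5.  72.] [571.   9.  71.] [571.  14.  70.] [64 51 50]
241 [571.   5.  68.] [572.   9.  68.] [573.  14.  69.] [65 53 51]
242 [554.   5.  47.] [552.  10.  45.] [571.  14.  64.] [60 55 56]
243 [556.   5.  45.] [556.  10.  44.] [558.  15.  47.] [57 56 57]
244 [556.   5.  41.] [560.  10.  46.] [556.  15.  41.] [59 57 58]
245 [563.   5.  46.] [563.  10.  45.] [565.  14.  47.] [54 52 54]
246 [562.   5.  41.] [568.   9.  48.] [564.  14.  42.] [47 46 46]
247 [560.   5.  36.] [563.   9.  38.] [563.  14.  38.] [49 48 49]
248 [562.   5.  34.] [564.   9.  36.] [563.  14.  35.] [46 45 46]
249 [562.   4.  31.] [563.   9.  31.] [561.  14.  28.] [47 46 47]
246 206 [551. -12. 161.]
246 207 [554. -13. 161.]
246 208 [551. -13. 156.]
246 209 [551. -13. 152.]
246 210 [554. -13. 152.]
246 211 [554. -13. 149.]
246 212 [552. -13. 144.]
246 213 [557. -13. 145.]
246 214 [555. -13. 140.]
246 215 [554. -13. 137.]
246 216 [551. -13. 131.]
246 217 [414. -12.  -1.]
268 210 [573.  36. 166.]
268 211 [572.  36. 162.]
268 212 [569.  36. 156.]
268 213 [574.  35. 158.]
268 214 [573.  36. 154.]
268 215 [572.  36. 150.]
268 216 [571.  36. 146.]
268 217 [573.  35. 144.]
268 218 [574.  35. 142.]
268 219 [574.  35. 139.]
268 220 [572.  36. 134.]
268 221 [575.  35. 134.]
```

The images put the fingertips about 37 mm higher than the reported TCP, in both views (131 against 97, and 66 against 28). x and y agree. So the closed jaws are still just above the stem. I'll reopen and descend further while watching the force.

```bash
python3 -m inch '[0,0,-2,0,0,0,0,0,0,0,0,0,0,0,0,0,0,0,0,0,10,0,0,0,10,0,0,0,10,0,0,0,6,0,0,0,0,0,0,0]' 0.5 20
python3 - <<'E'
from h import *
from workcell import robot
s=robot.capture('scene');pickle.dump(s,open('s3.pkl','wb'));P=cloud(s)
m=(P[...,0]>540)&(P[...,0]<590)&(abs(P[...,1]-11)<45)&(P[...,2]>17)
for lo,hi in((-25,-8),(30,48)):
    k=m&(P[...,1]>lo)&(P[...,1]<hi)&(P[...,2]<110);print(np.sort(P[k][:,2])[:6].round(),P[k&(P[...,2]<60)].mean(0).round())
E
```

```text
time_s: 5.25
tool_pos: [556.2, 11.4, -9.5]
ee_rot: [0.283, 1.554, -0.285]
contact_force: [-0.4, -0.3, -0.1]
opening: 44.0
[26. 26. 28. 29. 30. 30.] [556. -14.  44.]
[27. 28. 28. 29. 29. 30.] [574.  36.  43.]
```

Visually the tips are now at z≈26, straddling the stem. The offset is 36 mm. Close.

```bash
python3 -m inch '[2,0,0,0,0,0,0,0,0,0,0,0,0,0,0,0,0,0,0,0,0,0,0,0,0,0,0,0,-20,0,0,0,-40,0,0,0,-40,0,0,0]' 0 20
```

```text
time_s: 6.3
tool_pos: [556.3, 11.4, 90.3]
ee_rot: [0.283, 1.554, -0.285]
contact_force: [1.0, 1.1, -1.3]
opening: 16.9
```

Gripped at 16.9 mm. Carry it to the small bin.

```bash
python3 -m inch '[0,-35,19.5,0,0,-35,19.5,0,0,-35,19.5,0,0,-35,19.5,0,0,-35,19.5,0,0,-35,19.5,0,0,-35,19.5,0,0,-37,19.5,0,0,0,0,0,0,0,0,0]'
python3 - <<'E'
from h import *
from workcell import robot
s=robot.capture('scene');print(robot.observe()['tool_pos'],robot.observe()['opening'])
P=cloud(s);m=(P[...,2]>75)&(P[...,2]<200)&(abs(P[...,1]+308)<60)&(abs(P[...,0]-602)<60);print(P[m].mean(0),P[m].min(0))
cv2.imwrite('pics/s4.png',cv2.resize(s['pixels'][130:320,60:260],None,fx=3,fy=3)[...,::-1])
E
```

```text
time_s: 7.3
tool_pos: [602.4, -308.5, 89.2]
ee_rot: [0.286, 1.553, -0.286]
contact_force: [-0.1, 1.1, 0.2]
opening: 16.9
[ 603.00691491 -306.67518127   89.2632486 ] 16.34278183646255
[ 609.47753326 -306.97659523  147.93033249] [ 588.14748193 -332.15001302  105.82458537]
```

View pics/s4.png

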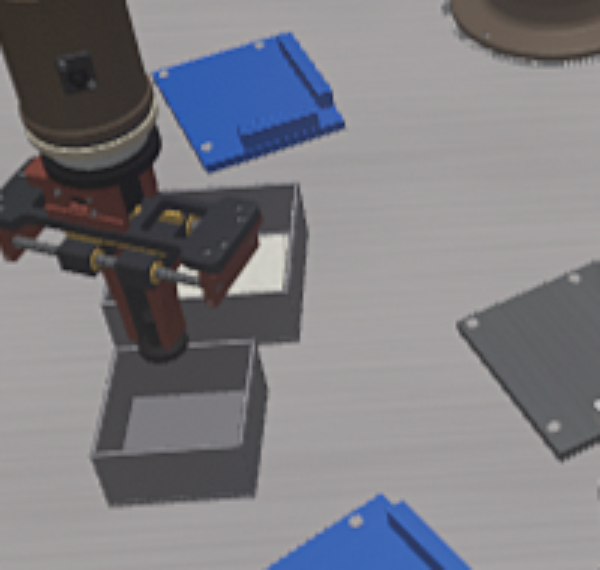

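The plug is held above the small bin, its flange at crop (162,350) with the bin behind and below it. I'll lower 75 mm, release and rise.

```bash
python3 -m inch '[25,0,0,0,25,0,0,0,25,0,0,0,0,0,0,0,0,0,0,0,0,0,0,0,0,0,0,0,0,0,0,0,0,0,0,0,0,0,0,0]' && python3 -m inch '[0,0,0,0,0,0,0,0,0,0,0,0,0,0,0,0,0,0,0,0,0,0,0,0,-40,0,0,0,-40,0,0,0,-40,0,0,0,-40,0,0,0,0,0,0,0]' 0.45 20
```

```text
time_s: 8.35
tool_pos: [603.4, -307.5, 15.2]
ee_rot: [0.284, 1.552, -0.284]
contact_force: [0.4, 0.3, -0.2]
opening: 16.6schema error: expected 10 rows
```

```bash
python3 -m inch '[0,0,0,0,0,0,0,0,0,0,0,0,0,0,0,0,0,0,0,0,-40,0,0,0,-40,0,0,0,-40,0,0,0,-40,0,0,0,0,0,0,0]' 0.45 20
```

```text
time_s: 9.35
tool_pos: [606.0, -309.4, 181.4]
ee_rot: [0.282, 1.542, -0.285]
contact_force: [0.2, -1.0, -0.4]
opening: 39.2
```

```bash
python3 -m inch '[0,40.4,-22.3,0,0,40.4,-22.3,0,0,40.4,-22.3,0,0,40.4,-22.3,0,0,40.4,-22.3,0,0,40.4,-22.3,0,0,40.4,-22.3,0,0,40.4,-22.3,0,0,40.4,-22.3,0,0,40.4,-22.3,0]'
python3 - <<'E'
from h import *
from workcell import robot
s=robot.capture('scene');P=cloud(s);g=cv2.cvtColor(s['pixels'],cv2.COLOR_RGB2GRAY).astype(int)
m=(P[...,2]>0)&(P[...,2]<50)&(abs(P[...,1]+308)<47)&(abs(P[...,0]-602)<47)&(g<75)
v,u=np.nonzero(m);print('dark in bin',m.sum(),P[m].mean(0))
P0=cloud(pickle.load(open('scene0.pkl','rb')));q=np.abs(P[...,2]-P0[...,2])>8;k=q&(P[...,2]<60)&(abs(P[...,1]+308)<47)&(abs(P[...,0]-602)<47);print('changed',k.sum(),P[k].mean(0),P[k][:,2].max())
print(robot.observe()['tool_pos'])
t=robot.capture('top');P=cloud(t);g=cv2.cvtColor(t['pixels'],cv2.COLOR_RGB2GRAY).astype(int)
m=(abs(P[...,1]+308)<47)&(abs(P[...,0]-602)<47)&(g<60)&(P[...,2]<55);print('top plug',m.sum(),P[m].mean(0))
E
```

```text
time_s: 10.35
tool_pos: [536.9, 151.1, 174.6]
ee_rot: [0.284, 1.552, -0.284]
contact_force: [0.9, -0.5, -0.8]
opening: 39.3
dark in bin 151 [ 602.54096176 -304.52379242   21.69393384]
changed 138 [ 604.98678714 -304.49488474   23.06476574] 39.496018216339166
[535.03576823 160.87031594 174.13605967]
top plug 100 [ 597.81231373 -302.57826055   20.56782234]
```

The plug is in the bin, at about (601,-304). On to the block.

```bash
python3 -m inch '[0,37,-20,0,0,37,-20,0,0,37,-20,0,0,0,0,-0.14,0,0,0,-0.136,40,0,0,0,40,0,0,0,40,0,0,0,0,0,0,0,0,0,0,0]'
python3 - <<'E'
from h import *
from workcell import robot
s=robot.capture('scene');pickle.dump(s,open('s5.pkl','wb'));P=cloud(s);st=robot.observe();print(st['tool_pos'],R.from_rotvec(st['ee_rot']).as_matrix().round(3))
m=(abs(P[...,0]-518)<50)&(abs(P[...,1]-286)<40)
k=m&(P[...,2]>60)&(P[...,2]<130);print('tips',P[k].mean(0),P[k].min(0))
for lo,hi in((255,286),(286,320)):
  j=k&(P[...,1]>lo)&(P[...,1]<hi);print(P[j].mean(0),P[j][:,2].min())
k=m&(P[...,2]>42)&(P[...,2]<57);print('rib',P[k].mean(0),P[k].min(0),P[k].max(0))
E
```

```text
time_s: 11.45
tool_pos: [520.8, 273.8, 54.9]
ee_rot: [0.067, 1.571, -0.069]
contact_force: [-0.0, 0.7, 0.3]
opening: 39.3
[521.86784158 274.43191167  56.21862327] [[ 0.001  0.086  0.996]
 [ 0.001  0.996 -0.086]
 [-1.     0.001  0.001]]
tips [529.8655232  279.43860202 109.6276077 ] [506.79577308 246.03391969  88.70330679]<stdin>:7: RuntimeWarning: Mean of empty slice.
  ret = um.true_divide(
Traceback (most recent call last):
ValueError: zero-size array to reduction operation minimum which has no identity
```

```bash
python3 -m inch '[0,12,-4,0,0,0,0,0,15,0,0,0,15,0,0,0,15,0,0,0,12,0,0,0,0,0,0,0,0,0,0,0,0,0,0,0,0,0,0,0]'
python3 - <<'E'
from h import *
from workcell import robot
s=robot.capture('scene');st=robot.observe();print(st['tool_pos'],st['contact_force'])
cv2.imwrite('pics/s6.png',cv2.resize(s['pixels'][160:270,310:430],None,fx=5,fy=5)[...,::-1])
E
```

```text
time_s: 12.5
tool_pos: [518.4, 287.0, -1.5]
ee_rot: [0.068, 1.569, -0.067]
contact_force: [-0.1, -0.1, 0.7]
opening: 39.6
[518.33434156 286.94739337  -1.52930866] [ 0.20527184  0.17348854 -0.45792503]
```

View pics/s6.png

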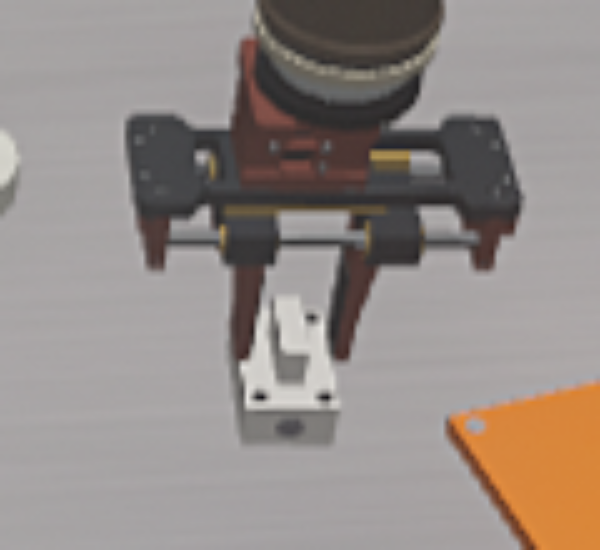

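The fingers straddle the rib (rib at (290,330), tips at (245,355) and (343,355)). Close at 45 N and lift.

```bash
python3 -m inch '[0,0,0,0,0,0,0,0,0,0,0,0,0,0,0,0,0,0,0,0,0,0,0,0,0,0,0,0,-20,0,0,0,-40,0,0,0,-40,0,0,0]' 0 45
```

```text
time_s: 13.55
tool_pos: [517.0, 286.0, 97.9]
ee_rot: [0.066, 1.572, -0.069]
contact_force: [0.3, 1.5, -2.3]
opening: 13.2
```

Held (13.2 mm). I'll move it above a pre-seat pose about 12 mm short of each fence, and turn it to the nest yaw.

```bash
python3 -m inch '[0,-42.4,8.2,0,0,-42.4,8.2,0,0,-42.4,8.2,0,0,-42.4,8.2,0,0,-42.4,8.2,0,0,-42.4,8.2,0,0,0,0,-0.144,0,0,0,-0.144,0,0,0,-0.144,0,0,0,-0.143]' && python3 -m inch '[0,0,0,0,0,0,0,0,0,0,0,0,20,0,0,0,20,0,0,0,10,0,0,0,0,0,0,0,0,0,0,0,0,0,0,0,0,0,0,0]'
python3 - <<'E'
from h import *
from workcell import robot
s=robot.capture('scene');pickle.dump(s,open('s7.pkl','wb'));st=robot.observe();M=R.from_rotvec(st['ee_rot']).as_matrix();p=st['tool_pos'];print(p,M.round(3),st['contact_force'])
print('jaw yaw',np.degrees(np.arctan2(M[1,1],M[0,1])))
c,sn=np.cos(.489),np.sin(.489);d=p[:2]-[534.5,.1];print('nest xy',c*d[0]+sn*d[1],-sn*d[0]+c*d[1])
cv2.imwrite('pics/s7.png',cv2.resize(s['pixels'][170:300,190:330],None,fx=5,fy=5,interpolation=cv2.INTER_CUBIC)[:600][...,::-1])
E
```

```text
time_s: 14.55
tool_pos: [544.7, 28.8, 97.5]
ee_rot: [-0.388, 1.537, 0.388]
contact_force: [0.2, 0.6, -1.9]
opening: 13.4
time_s: 15.55
tool_pos: [545.8, 29.1, 48.7]
ee_rot: [-0.383, 1.535, 0.383]
contact_force: [0.7, 0.3, -2.8]
opening: 14.0
[545.67864272  29.09256581  48.59243981] [[ 0.001 -0.47   0.883]
 [ 0.     0.883  0.47 ]
 [-1.    -0.     0.001]] [-0.25810346  0.14983008 -2.15526737]
jaw yaw 118.02126600229509
nest xy 23.487603939297728 20.34363258123874
```

View pics/s7.png

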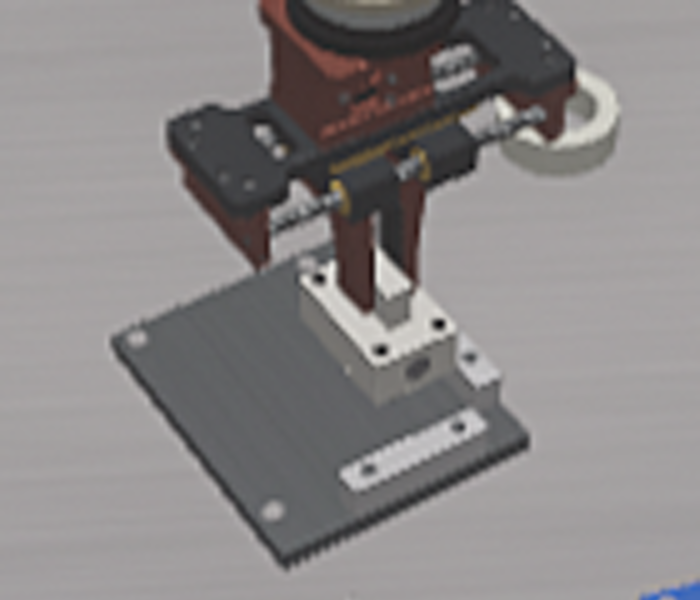

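The block is held above the plate, parallel to the fences and clear of both (short fence at (415,450), long fence at (480,365)). Lower it toward the plate.

```bash
python3 -m inch '[15,0,0,0,15,0,0,0,5,0,0,0,0,0,0,0,0,0,0,0,0,0,0,0,1,0,0,0,1,0,0,0,0,0,0,0,0,0,0,0]'; python3 -m inch '[0.5,0,0,0,0,0,0,0,0.5,0,0,0,0,0,0,0,0,0,0,0,0,0,0,0,0,0,0,0,0,0,0,0,0,0,0,0,0,0,0,0]'
```

```text
time_s: 16.6
tool_pos: [545.1, 29.1, 10.9]
ee_rot: [-0.383, 1.537, 0.384]
contact_force: [-0.1, -0.2, -2.5]
opening: 13.6
time_s: 17.6
tool_pos: [545.2, 29.1, 9.9]
ee_rot: [-0.384, 1.536, 0.384]
contact_force: [-0.0, 0.4, -0.3]
opening: 14.0
```

```bash
python3 -m inch '[0.5,2,0,0,0.3,2,0,0,0,2,0,0,0,2,0,0,0,1,0,0,0,0,0,0,0,0,0,0,0,0,0,0,0,0,0,0,0,0,0,0]'; python3 -m inch '[0,1,0,0,0,0,0,0,0,1,0,0,0,0,0,0,0,0,0,0,0,0,0,0,0,0,0,0,0,0,0,0,0,0,0,0,0,0,0,0]'
```

```text
time_s: 18.6
tool_pos: [541.9, 37.2, 9.9]
ee_rot: [-0.383, 1.535, 0.383]
contact_force: [-0.3, -0.6, 7.0]
opening: 13.5
time_s: 19.6
tool_pos: [541.0, 38.8, 9.9]
ee_rot: [-0.384, 1.535, 0.383]
contact_force: [1.0, -1.3, 6.5]
opening: 13.6
```

```bash
python3 -m inch '[0,1,0,0,0,0,0,0,0,0.5,0,0,0,0,0,0,0,0,0,0,0,0,0,0,0,0,0,0,0,0,0,0,0,0,0,0,0,0,0,0]'; python3 -m inch '[0,1,0,0,0,0,0,0,0,0.5,0,0,0,0,0,0,0,0,0,0,0,0,0,0,0,0,0,0,0,0,0,0,0,0,0,0,0,0,0,0]'
```

```text
time_s: 20.6
tool_pos: [540.9, 39.0, 9.9]
ee_rot: [-0.384, 1.534, 0.382]
contact_force: [2.5, -4.2, 6.1]
opening: 13.6
time_s: 21.6
tool_pos: [540.9, 39.2, 10.0]
ee_rot: [-0.385, 1.533, 0.38]
contact_force: [4.3, -7.1, 4.2]
opening: 13.8
```

Long fence contact (about 8 N). Now slide toward the short fence.

```bash
python3 -m inch '[0,0,2,0,0,0,2,0,0,0,2,0,0,0,2,0,0,0,0,0,0,0,0,0,0,0,0,0,0,0,0,0,0,0,0,0,0,0,0,0]'; python3 -m inch '[0,0,1,0,0,0,1,0,0,0,0,0,0,0,0,0,0,0,0,0,0,0,0,0,0,0,0,0,0,0,0,0,0,0,0,0,0,0,0,0]';  python3 -m inch '[0,0,1,0,0,0,0,0,0,0,0,0,0,0,0,0,0,0,0,0,0,0,0,0,0,0,0,0,0,0,0,0,0,0,0,0,0,0,0,0]'
```

```text
time_s: 22.6
tool_pos: [547.3, 42.6, 10.0]
ee_rot: [-0.385, 1.534, 0.38]
contact_force: [2.4, -7.3, 6.1]
opening: 13.8
time_s: 23.6
tool_pos: [548.8, 43.4, 10.0]
ee_rot: [-0.385, 1.535, 0.38]
contact_force: [2.1, -8.0, 7.9]
opening: 13.8
time_s: 24.6
tool_pos: [548.9, 43.5, 9.9]
ee_rot: [-0.385, 1.536, 0.38]
contact_force: [-1.5, -9.1, 10.2]
opening: 13.7
```

```bash
python3 -m inch '[0,0,1,0,0,0,0,0,0,0,1,0,0,0,0,0,0,0.5,0,0,0,0,0,0,0,0,0,0,0,0,0,0,0,0,0,0,0,0,0,0]'
python3 - <<'E'
from h import *
from workcell import robot
s=robot.capture('scene');pickle.dump(s,open('s8.pkl','wb'));st=robot.observe();M=R.from_rotvec(st['ee_rot']).as_matrix();p=st['tool_pos'];F=st['contact_force']
print(p,M.round(3),'F tool',(M.T@F).round(1),'jaw yaw',np.degrees(np.arctan2(M[1,1],M[0,1])),st['opening'])
c,sn=np.cos(.489),np.sin(.489);d=p[:2]-[534.5,.1];print('nest xy',c*d[0]+sn*d[1],-sn*d[0]+c*d[1])
cv2.imwrite('pics/s8.png',cv2.resize(s['pixels'][190:290,200:320],None,fx=6,fy=6,interpolation=cv2.INTER_CUBIC)[...,::-1])
E
```

```text
time_s: 25.6
tool_pos: [548.8, 43.4, 9.9]
ee_rot: [-0.385, 1.54, 0.379]
contact_force: [-6.0, -12.4, 16.4]
opening: 14.0
[548.76833395  43.40893984   9.91886026] [[-0.002 -0.468  0.884]
 [-0.004  0.884  0.468]
 [-1.    -0.003 -0.004]] F tool [-14.8  -8.5 -11.4] jaw yaw 117.88384047032017 13.67437743015187
nest xy 32.94021382348957 31.53080932530699
```

View pics/s8.png

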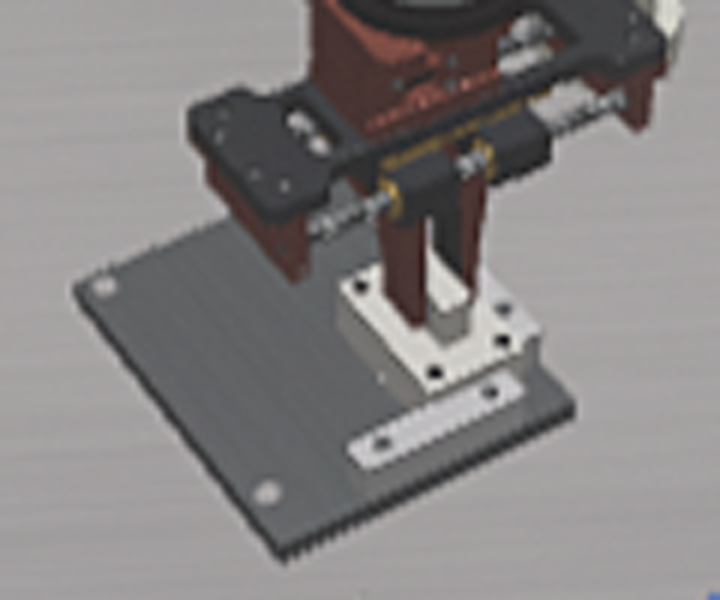

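The block sits flush against both fences: its end is on the short fence, the long side is on the long fence, and the jaws hold the rib. The tool stopped moving while force built up (8.5 N and 11.4 N). I'll add a little y push, settle, check and hand in.

```bash
python3 -m inch '[0,1,0,0,0,0,0,0,0,0,0,0,0,0,0,0,0,0,0,0,0,0,0,0,0,0,0,0,0,0,0,0,0,0,0,0,0,0,0,0]'
python3 - <<'E'
from h import *
from workcell import robot
s=robot.capture('scene');P=cloud(s);st=robot.observe();M=R.from_rotvec(st['ee_rot']).as_matrix()
print(st['tool_pos'],'F tool',(M.T@st['contact_force']).round(1),st['opening'],st['time_s'],abs(st['qvel']).max())
g=cv2.cvtColor(s['pixels'],cv2.COLOR_RGB2GRAY).astype(int)
m=(P[...,2]>0)&(P[...,2]<50)&(abs(P[...,1]+308)<47)&(abs(P[...,0]-602)<47)&(g<75);print('plug',m.sum(),P[m].mean(0).round())
m=(abs(P[...,0]-550)<60)&(abs(P[...,1]-45)<50)&(P[...,2]>34)&(P[...,2]<48)&(g>140);print('block top z',np.median(P[m][:,2]),m.sum())
if min(abs((M.T@st['contact_force'])[1:]))>6 and st['opening']>11: print(robot.finish_job())
E
```

```text
time_s: 26.65
tool_pos: [548.8, 43.4, 10.0]
ee_rot: [-0.385, 1.539, 0.378]
contact_force: [-4.8, -13.3, 14.4]
opening: 13.7
[548.816055    43.4769446    9.97938035] F tool [-15.4 -11.6 -11.3] 13.724158761730875 26.7 0.0026197552012412603
plug 151 [ 603. -304.   22.]
block top z 38.44488583307901 198
the job is handed in; nothing more can be done
None
```

The job is handed in at 26.7 s. The plug is in the small bin, and the block is pressed into the nest corner, still gripped. No verdict was reported.

**Plug:** My first grasp closed on air. The camera depth put the fingertips about 36 mm higher than the reported TCP. I allowed for that, and the second try gripped the stem. The plug was released in the small bin (the farther one), and the last image places it near (603, -304), inside the walls.

**Block:** I gripped it by the rib at 45 N, turned it to the nest's 28° yaw, lowered it until it rested on the plate, then slid it against the long fence and next the short fence.

**Last checks:**
- **Pressing force:** about 11.6 N towards the long fence, 11.3 N towards the short fence and 15 N down, with the arm at rest. These are wrist readings; the fence contact forces themselves are not measured, and friction on the plate takes a few newtons of each.
- **Grip:** the opening is 13.7 mm on the 14 mm rib.
- **Flatness:** the block's top is at z of about 38 mm, against 40 mm expected, which is within camera error. The tool is tilted by about 0.004 rad.
- **Alignment:** the jaws are within about 0.01 rad of the nest's yaw.
- **Position:** the tool reads nest x = 32.9, y = 31.5 mm, against a seat of 35 and 32. The 2 mm gap in x is within camera calibration and where I gripped the rib. The tool stopped moving while force built up, and the picture shows both faces flush.

I did not measure the bottle, tape roll and screwdriver again at the end. My paths kept away from them, and I saw no unexpected contact forces.

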